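Centre the mixing pot and tare the bench scale touch-free

TASK

Tare the bench scale with the empty pot on it. First push the pot gently over the pan with the fingertips, without gripping or lifting it, until it stands inside the ring engraved round the middle of the pan; then let go of it and point down at the touch-free tare sensor, the right-hand one of the two dark round windows on the scale's front panel (right as seen by someone standing at that panel), holding the fingertips two to four centimetres above it for two seconds without touching anything. Finally take the hand well clear of the scale; do not touch the scale or its pan at any time, do not hold the hand low over the left-hand sensor, which prints, and leave everything else where it is.

Things in the scene. Friction and masses are not known exactly. Their poses are not given: they have to be found in the camera images.
- scale: bench scale, white, 300 deep (x) x 210 wide (y), fixed. Origin: on the bench under its middle; x points from its front panel to its rear, y to the left of someone facing the panel, z up; the panel faces roughly the robot. The sloping grey panel (x -150 to -55, 48 to 64 high) has a display in the middle and a sensor near each end; the housing behind it is 62 high and carries the pan
- pan: round stainless weighing pan, diameter 180, 8 thick, fixed on the scale. Origin: centre of its underside, 72 above the bench; the pan's upper face is 80 above the bench, z up, its yaw means nothing. A dark engraved ring of 120 diameter marks the middle
- pot: empty squat ochre stoneware pot, open top, diameter 96, height 80, wall 6, 0.25 to 0.5 kg, loose on the pan, its middle 28 to 40 from the pan's middle towards its front or either side, so that it crosses the ring. Origin: centre of its underside; z up. Pushed at mid-height or lower with a few newtons it slides and does not tip
- right_sensor (a point): centre of the upper face of the right-hand touch-free sensor (tare): flat round dark window, 25 across with a pale rim of 30, at the right end of the scale's front panel as seen by someone standing in front of the panel (the scale's -y end); 58 above the bench. Axes as the scale's, z up
- left_sensor (a point): the same at the left end of the panel (the scale's +y end), 160 from the other: the print sensor, not wanted here
- weight: brass calibration weight with a knob, diameter 38, height 69, on the bench to the left of the scale. Loose, leave alone
- stopper: green rubber stopper for a demijohn, diameter 42, height 40, standing on the bench to the right of the scale. Loose, leave alone
- beaker: clear glass beaker, diameter 68, height 95, on the bench to the right of the scale. Loose, leave alone
- stick: flat wooden stirring stick, 280 x 11 x 7, lying on the bench on the right. Loose, leave alone
- spatula: steel spoon, 200 long, lying on the bench on the left (origin: its underside). Loose, leave alone
- bottle0: white plastic bottle with a red screw cap, diameter 84, height 222, on the left. Loose, leave alone
- bottle1: a second such bottle. Loose, leave alone
- bottle2: a third such bottle. Loose, leave alone
Mind the look-alikes: they are no part of the job. What is shaped like the pot but green or purple is not meant.

How it is judged:
By the outcome, as a careful person would: the job done as asked, in the order asked, and still so for the second after the job is handed in, with the robot touching nothing.
It also fails if it takes over 51 s, if anything falls off the work surface, if the arm or the gripper's body presses on something with over 40 N, if the wrist force passes 120 N, or if a joint passes its speed limit or range.

ROBOT

A 6-joint arm with a two-finger parallel gripper is mounted at the origin on the work surface. World frame = base frame: x ahead of the robot, y to its left, z up, the work surface at z = 0. Lengths are in m, angles in rad, forces in N, time in s.
With the tool pointing down it reaches from about 0.325 to 0.75 m from the base axis. Payload 7.6 kg.
Tool frame: the origin (TCP) lies at the very end of the fingers, on their centre line; the grasp point (between the pads) lies tcp_to_grasp behind it (tcp_to_grasp is the distance from the TCP to the grasp point, in m); z points along the fingers, y is the line along which they close (so a half turn about z gives the same grasp; the last joint's range is limited). The gripper opens to 85 mm and grips with 20 to 120 N. Pads are 22 mm wide; open, the fingers measure 114 mm over their backs; the gripper's body (76 mm by 85 mm) begins 54 mm behind the grasp point. The pads swing forward as they close: fully open they stand 13 mm farther back than shut.
Start: joints at [1.142, 0.052, 1.401, -0, 1.689, -0.07], TCP at [0.184, 0.492, 0.231] pointing down, gripper open.
Joint ranges: [-2.9, 2.9], [-0.91, 2.17], [0.12, 2.37], [-1.06, 4.2], [0.26, 2.73], [-2.93, 2.93]. Speed limits (rad/s): [2.57, 2.57, 3.01, 3.14, 3.14, 3.14].

INTERFACE

Orientations are given as a rotation vector (axis times angle).
In Python, from bench import get_state, grab_frame, close_job, tcp_to_grasp gives the robot as it stands. The module is installed in compiled form; this text tells all that it offers.
- The arm moves only by the shell command python3 -m pendant 'ROWS' [OPENING]. ROWS is JSON, a list of rows, each a list of 4 numbers: the shift along the tool's x, y, z in units of 0.5 m (1.0 is 0.5 m), then the turn about the tool's z in units of 45 degrees (1.0 is 45 degrees). A call has 1 to 20 rows; each row is the pose to reach, as a shift and turn from the pose commanded when the call began, along the tool's axes at that moment; what a row does not reach only later rows make up. A row lasts 1/8 s, in which the tool goes at most 62.5 mm and 10.7 degrees, less where a joint would pass 70% of its speed; a pose out of reach is approached as far as the arm can. A call with a number of a shift or a turn outside -1 to 1 is refused whole. A call with a gripper value outside its range is refused whole. OPENING is the finger opening in mm, from 0 to 85.4, set as the call begins (- or left out, the last holds). The fingers move at their own pace and stop on an object; the grip force is fixed at half the most. Time passes only in rows, so rows that repeat a pose let the fingers close. It gives the time, the measured TCP pose, the force, the opening and the grip force at its end, in the units of the state.
- get_state(): the state, without advancing time (a new reading comes with each control period).
- grab_frame(name): name is "side" or "top" or "wrist"; returns a dict with "pixels" (384x512x3 uint8, red, green, blue), "intrinsics" (3x3 intrinsics, pixels), "R" (3x3) and "t" (3): a world point X has camera coordinates R X + t. Camera axes: x right, y down, z forward; pixel columns grow to the right and rows downward; lengths in m; the calibration is good to about 2 mm. A picture is of the moment at which its call begins. There is no depth.
- close_job(): hands the job in; it is judged then, once.
The state is a dict: "time_s": time; "qpos": joint angles; "dq": joint speeds; "effort": joint torques, N m; "position": TCP position; "orientation": TCP orientation; "ft_force": force on the tool from outside, world axes, zero at the start; "moment": the same for the moment, N m; "finger_gap": finger opening in m; "gripper_force": force on a finger pad.
Only numpy, scipy, OpenCV 4.12 (cv2) and the standard library are available. Lean on these libraries where they do the work, as an engineer would, in place of code of your own. Each camera call takes 0.05 s, during which the arm holds its last target. There are 200 camera calls.

## Working session

There is one attempt and no reset: what is moved stays moved. The work goes in short steps, Python scripts to look and compute and a shell command to move; the robot and the scene stay as the last step left them, time stands still between calls to the robot, and variables do not carry over. Pictures are saved under pics/ and viewed, at most 10 in all, crops included, and the job is handed in when it is done.

```bash
mkdir -p pics; cat > h.py <<'E'
import numpy as np,cv2
from bench import get_state,grab_frame,tcp_to_grasp
def snap(n,f):
    d=grab_frame(n); cv2.imwrite(f'pics/{f}.png',d['pixels'][:,:,::-1]); np.savez(f'pics/{f}.npz',**{k:np.array(v) for k,v in d.items()}); return d
def ray(f,uv,z):
    d=np.load(f'pics/{f}.npz'); R,t,K=d['R'],d['t'],d['intrinsics']
    c=-R.T@t; v=R.T@np.linalg.inv(K)@np.array([uv[0],uv[1],1.]); return c+v*(z-c[2])/v[2]
def proj(f,X):
    d=np.load(f'pics/{f}.npz'); p=d['intrinsics']@(d['R']@np.array(X)+d['t']); return p[:2]/p[2]
E
python3 - <<'E'
from h import *
a=snap('top','top0');b=snap('side','side0')
im=cv2.imread('pics/top0.png');
print(get_state(),tcp_to_grasp, -np.array(a['R']).T@a['t'], -np.array(b['R']).T@b['t'])
E
```

```text
{'time_s': 0.1, 'qpos': array([ 1.14167611e+00,  5.27667405e-02,  1.40159869e+00, -6.30578437e-06,
        1.68862039e+00, -7.03077766e-02]), 'dq': array([-0.00166366, -0.00203926, -0.00073466, -0.00025828, -0.00118127,
        0.0018675 ]), 'effort': array([ 7.17748480e-04, -3.82581675e+01, -3.60986137e+01, -1.49165407e-04,
        4.75596607e-03,  8.35582773e-05]), 'position': array([0.18423319, 0.49132824, 0.23057271]), 'orientation': array([-5.60543274e-01, -3.09083583e+00,  2.12270835e-03]), 'ft_force': array([ 0.12821171, -0.02867038, -0.51330989]), 'moment': array([-0.0262252 , -0.03884683, -0.06098681]), 'gripper_force': 0.0, 'finger_gap': 0.08536397973946681} 0.0187 [0.26624446 0.06738956 1.48903205] [ 0.33537683 -0.81935284  0.77312418]
```

View pics/top0.png

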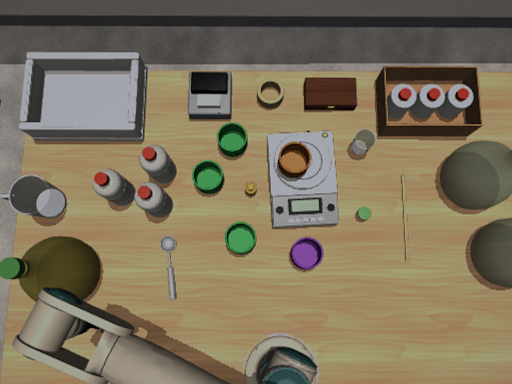

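View pics/side0.png

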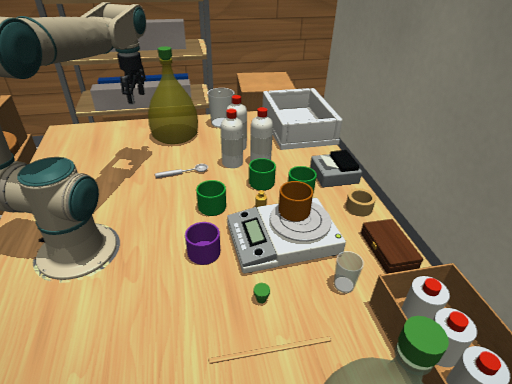

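The top view shows the ochre pot at about (294,160) on the scale's pan. The green pots (232,138), (208,177), (240,238) and the purple one (306,254) are look-alikes, so the one on the pan is the one meant. The panel faces the robot, with sensors at about (280,211) on the left and (333,210) on the right. I'll confirm this in an enlarged crop.

```bash
python3 - <<'E'
from h import *
im=cv2.imread('pics/top0.png')[122:234,250:400]
cv2.imwrite('pics/c0.png',cv2.resize(im,None,fx=5,fy=5,interpolation=cv2.INTER_CUBIC))
E
```

```text
(no output)
```

View pics/c0.png

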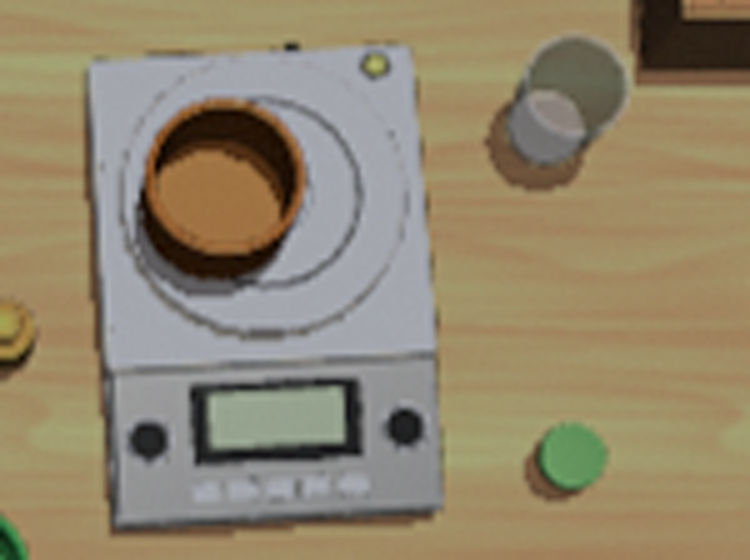

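The crop shows the ochre pot's rim centred at crop (225,177), the engraved ring centred at about (265,192), and the sensors at (149,440) and (405,427). The right one, at (405,427), is tare.

```bash
python3 - <<'E'
from h import *
g=lambda u,v,z:ray('top0',(250+(u+.5)/5-.5,122+(v+.5)/5-.5),z)
L=g(149,440,.058);Rr=g(405,427,.058)
y=(L-Rr)[:2];print('L',L,'R',Rr,'dist',np.linalg.norm(y))
yw=np.arctan2(y[1],y[0])-np.pi/2;print('yaw deg',np.degrees(yw))
pl,pr,pb=g(120,196,.08),g(408,196,.08),g(266,337,.08);print('pan',(pl+pr)/2,np.linalg.norm(pl-pr),pb)
print('ring',g(265,192,.08),'ring r',g(360,192,.08),'b',g(262,287,.08), 't',g(262,97,.08))
p=g(224.5,177,.16);print('pot',p,np.linalg.norm(g(145,177,.16)-g(304,177,.16)))
for n,u,v,z in [('beaker top',577,80,.095),('beaker bot',546,127,0),('stopper',571,457,.04),('weight',10,330,.06)]:print(n,g(u,v,z))
# scale corners at z .062
for u,v,z in [(90,62,.062),(408,47,.062),(113,530,.048),(440,512,.048)]:print(g(u,v,z))
E
```

```text
L [4.92056228e-01 1.30206305e-04 5.80000000e-02] R [ 0.50081336 -0.15957217  0.058     ] dist 0.15994229009108826
yaw deg 3.1386184535357766
pan [ 0.64331857 -0.07164348  0.08      ] 0.1802763527514992 [ 0.55328672 -0.07154412  0.08      ]
ring [ 0.64590621 -0.07228731  0.08      ] ring r [ 0.64613619 -0.13178194  0.08      ] b [ 0.58496356 -0.06952773  0.08      ] t [ 0.70781339 -0.07130407  0.08      ]
pot [ 0.63341617 -0.04054305  0.16      ] 0.09401506564750325
beaker top [ 0.71497564 -0.26707722  0.095     ]
beaker bot [ 0.71285941 -0.26791893  0.        ]
stopper [ 0.48498425 -0.26656781  0.04      ]
weight [0.56125811 0.08706792 0.06      ]
[0.73636162 0.03683522 0.062     ]
[ 0.74724798 -0.16730822  0.062     ]
[0.43688128 0.02236853 0.048     ]
[ 0.44883604 -0.18159583  0.048     ]
```

```bash
cat >> h.py <<'E'
from scipy.spatial.transform import Rotation as Ro
def delta(p,ang):
    s=get_state();R=Ro.from_rotvec(s['orientation']).as_matrix();d=R.T@(np.array(p)-s['position'])/.5
    yaw=np.degrees(np.arctan2(R[1,0],R[0,0])); t=-((ang-yaw+180)%360-180)/45
    print('t',s['time_s'],'pos',s['position'].round(4),'yaw',yaw.round(1),'F',s['ft_force'].round(1),'shift',d.round(3),'turn',round(t,3))
E
python3 -m pendant '[[0,0,-0.08,0],[0,0,-0.16,0],[-0.9,-0.46,-0.16,0.9],[-0.9,-0.46,-0.16,0.9],[-0.9,-0.46,-0.16,0.9],[-0.9,-0.46,-0.16,0.9],[-0.9,-0.46,-0.16,0.9],[-0.9,-0.46,-0.16,0.9],[-0.9,-0.46,-0.16,0.9],[-0.9,-0.46,-0.16,0.9],[-0.9,-0.46,-0.16,0.9],[-0.9,-0.46,-0.16,0.9],[-0.9,-0.46,-0.16,0.9],[-0.9,-0.46,-0.16,0.9]]' 0
python3 -c "
from h import *
delta([.605,.031,.2],111)"
```

```text
time_s: 1.85
position: [0.5244, 0.1193, 0.3117]
orientation: [1.593, 2.707, 0.001]
ft_force: [-0.1, -0.5, 0.4]
finger_gap: -0.0
gripper_force: 0.0
t 1.85 pos [0.5244 0.1193 0.3117] yaw 119.1 F [-0.1 -0.5  0.4] shift [-0.233  0.055  0.223] turn 0.179
```

```bash
python3 -m pendant '[[-0.12,0.03,0,0.1],[-0.233,0.055,0,0.18],[-0.233,0.055,0.1,0.18],[-0.233,0.055,0.2,0.18],[-0.233,0.055,0.223,0.18],[-0.233,0.055,0.223,0.18]]' 0
python3 -c "
from h import *
delta([.605,.031,.105],111)
snap('side','s1');p=get_state()['position'];q=proj('s1',p);print(q, proj('s1',p+np.array([0,0,-.013])))
u,v=q.astype(int);im=cv2.imread('pics/s1.png')[v-70:v+60,u-70:u+80];print(u-70,v-70)
cv2.imwrite('pics/s1c.png',cv2.resize(im,None,fx=4,fy=4,interpolation=cv2.INTER_CUBIC))"
```

```text
time_s: 2.6
position: [0.6054, 0.0301, 0.2009]
orientation: [1.782, 2.587, 0.001]
ft_force: [0.7, 0.4, 1.5]
finger_gap: -0.0002
gripper_force: 0.0
t 2.6 pos [0.6054 0.0301 0.2009] yaw 110.9 F [0.7 0.4 1.5] shift [ 0.002 -0.     0.192] turn -0.002
[281.22804851 164.97553357] [280.94116819 168.70711817]
211 94
```

View pics/s1c.png

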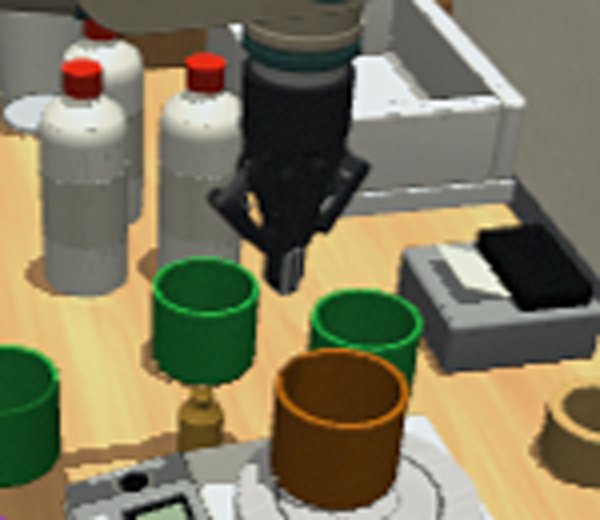

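The closed fingertips show at about (281,166), matching the projected TCP, so the TCP is at the tip when the fingers are shut. Next I descend beside the pot and push slowly for part of the way.

```bash
python3 -m pendant '[[0,0,0.1,0],[0,0,0.17,0],[0,0,0.195,0],[0,0,0.195,0],[-0.015,0,0.195,0],[-0.024,0,0.195,0],[-0.032,0,0.195,0],[-0.04,0,0.195,0],[-0.048,0,0.195,0],[-0.056,0,0.195,0],[-0.064,0,0.195,0],[-0.072,0,0.195,0],[-0.08,0,0.195,0],[-0.08,0,0.195,0]]' 0
python3 -c "
from h import *
delta([.624,-.0165,.105],111)
snap('top','t2');snap('side','s2')
a=cv2.imread('pics/t2.png')[122:234,260:360];b=cv2.imread('pics/s2.png')[150:262,225:345]
im=np.hstack([a,b]);print(im.shape)
cv2.imwrite('pics/t2c.png',cv2.resize(im,None,fx=3.6,fy=3.6,interpolation=cv2.INTER_CUBIC))"
```

```text
time_s: 4.4
position: [0.6197, -0.0084, 0.1022]
orientation: [1.783, 2.586, -0.001]
ft_force: [-0.2, 0.4, -0.6]
finger_gap: -0.0005
gripper_force: 0.0
t 4.4 pos [ 0.6197 -0.0084  0.1022] yaw 110.8 F [-0.2  0.4 -0.6] shift [-0.018  0.002 -0.006] turn -0.004
(112, 220, 3)
```

View pics/t2c.png

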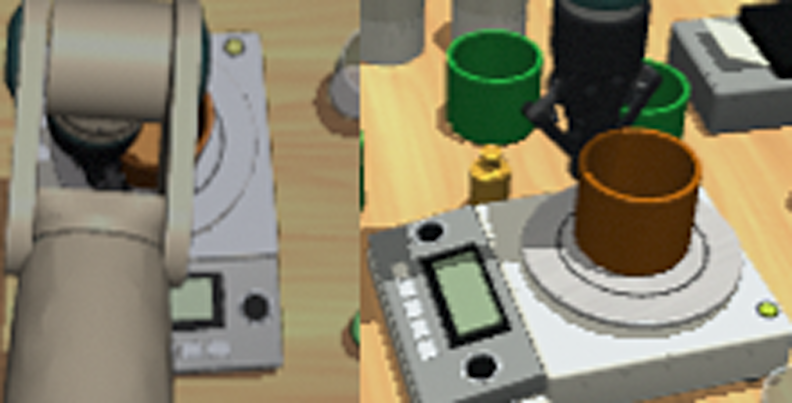

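The side crop shows the pot upright, its rim spanning about (579..703, 128..205), already touching the ring's rear-right side. I'll fit the pot's position from its colour silhouette and check the fit on the first picture.

```bash
cat >> h.py <<'E'
from scipy.optimize import minimize
def potfit(f,x0=(.64,-.06),roi=(225,150,345,262)):
    im=cv2.imread(f'pics/{f}.png');h=cv2.cvtColor(im,cv2.COLOR_BGR2HSV)
    m=((h[...,0]>=4)&(h[...,0]<=16)&(h[...,1]>170)).astype(np.uint8);k=np.zeros_like(m);x0_,y0_,x1,y1=roi;k[y0_:y1,x0_:x1]=1
    n,l,st,_=cv2.connectedComponentsWithStats(m*k);i=1+np.argmax(st[1:,4]);m=(l==i).astype(np.uint8)
    c,_=cv2.findContours(m,cv2.RETR_EXTERNAL,cv2.CHAIN_APPROX_NONE);m=cv2.drawContours(np.zeros_like(m),c,-1,1,-1)
    M=cv2.resize(m,None,fx=4,fy=4,interpolation=cv2.INTER_NEAREST)
    a=np.linspace(0,2*np.pi,60)
    def cost(p):
        P=np.array([proj(f,[p[0]+.048*np.cos(t),p[1]+.048*np.sin(t),z]) for z in(.08,.16) for t in a])
        S=np.zeros_like(M);cv2.fillConvexPoly(S,cv2.convexHull(((P+.5)*4).astype(np.int32)),1);return (S!=M).sum()/(M.sum()+1.)
    r=minimize(cost,x0,method='Nelder-Mead',options=dict(initial_simplex=[x0,(x0[0]+.015,x0[1]),(x0[0],x0[1]+.015)]));print(f,r.x.round(4),'mismatch',round(r.fun,3),st[i]);return r.x
E
python3 -c "
from h import *
potfit('side0',(.64,-.05));potfit('s2')"
```

```text
side0 [ 0.6353 -0.0341] mismatch 0.109 [ 279  181   34   40 1111]
s2 [ 0.6466 -0.0609] mismatch 0.098 [ 285  185   35   42 1172]
```

```bash
python3 -m pendant '[[-0.006,0,-0.005,0],[-0.012,0,-0.005,0],[-0.012,0,-0.005,0],[0,0,-0.005,0],[0.04,0,-0.005,0],[0.07,0,-0.02,0],[0.08,0,-0.12,0],[0.1,0,-0.22,0],[0.2,0,-0.3,0],[0.3,0,-0.3,0],[0.4,0,-0.3,0],[0.45,0,-0.3,0],[0.45,0,-0.3,0]]' 0
python3 -c "
from h import *
delta([.5,-.16,.25],111)
snap('top','t3');snap('side','s3');potfit('s3')
im=cv2.imread('pics/t3.png')[122:234,250:400]
cv2.imwrite('pics/t3c.png',cv2.resize(im,None,fx=5,fy=5,interpolation=cv2.INTER_CUBIC))"
```

```text
time_s: 6.12
position: [0.5384, 0.2048, 0.2531]
orientation: [1.778, 2.589, 0.002]
ft_force: [-0.0, -0.6, 0.8]
finger_gap: 0.0002
gripper_force: 0.0
t 6.125 pos [0.5384 0.2048 0.2531] yaw 111.1 F [-0.  -0.6  0.8] shift [-0.653 -0.334  0.006] turn 0.001
s3 [ 0.6483 -0.064 ] mismatch 0.108 [ 286  186   35   41 1168]
```

View pics/t3c.png

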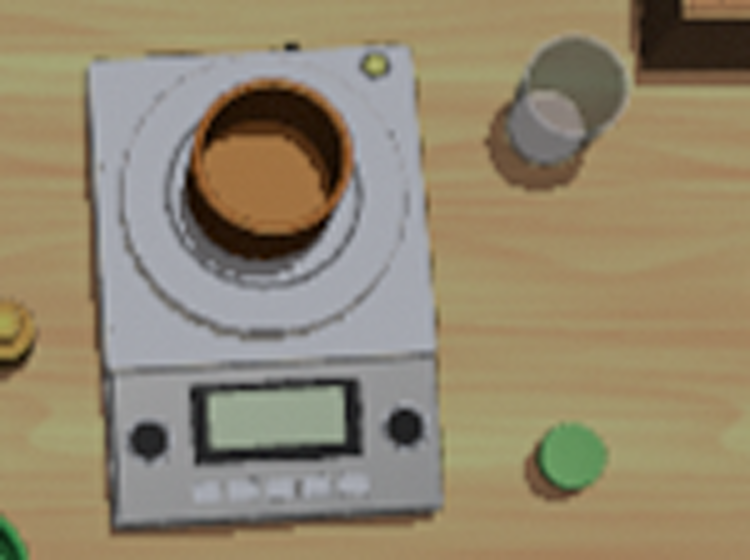

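The pot now stands within the ring. Its rim spans crop (192..353, 77..237) and the ring spans about (167..361, ..287). Checking the numbers:

```bash
python3 -c "
from h import *
g=lambda u,v,z:ray('t3',(250+(u+.5)/5-.5,122+(v+.5)/5-.5),z)
print(g(272.5,157,.16),g(264,192,.08))"
```

```text
[ 0.64577472 -0.0691144   0.16      ] [ 0.64590379 -0.07166115  0.08      ]
```

The pot is centred to about 3 mm, where 12 mm is allowed. Now to the tare sensor, crossing high first.

```bash
python3 -m pendant '[[-0.05,-0.02,0,0],[-0.15,-0.08,0,0],[-0.653,-0.333,0,0],[-0.653,-0.333,0,0],[-0.653,-0.333,0,0],[-0.653,-0.333,0,0],[-0.653,-0.333,0,0],[-0.653,-0.333,0,0],[-0.653,-0.333,0,0],[-0.653,-0.333,0,0],[-0.653,-0.333,0.1,0],[-0.653,-0.333,0.18,0],[-0.653,-0.333,0.18,0],[-0.653,-0.333,0.18,0]]' 0
python3 -c "
from h import *
delta([.501,-.1596,.088],111);snap('wrist','w4');snap('side','s4')
a=cv2.imread('pics/w4.png');p=get_state()['position'];q=proj('s4',p);print(q,proj('s4',[.501,-.1596,.058]),proj('w4',[.501,-.1596,.058]))
b=cv2.imread('pics/s4.png')[150:278,200:328]
cv2.imwrite('pics/w4c.png',np.hstack([cv2.resize(a,(512,384)),cv2.resize(b,(288,288),interpolation=cv2.INTER_CUBIC).repeat(1,0) if 0 else cv2.copyMakeBorder(cv2.resize(b,(288,288)),0,96,0,0,0)]))"
```

```text
time_s: 7.98
position: [0.501, -0.1617, 0.1644]
orientation: [1.78, 2.585, 0.001]
ft_force: [-0.2, 0.1, 1.4]
finger_gap: 0.0003
gripper_force: 0.0
t 7.975 pos [ 0.501  -0.1617  0.1644] yaw 110.9 F [-0.2  0.1  1.4] shift [0.004 0.001 0.153] turn -0.002
[260.17075289 222.52692982] [258.7132171  251.54489665] [253.98037809 182.97903901]
```

View pics/w4c.png

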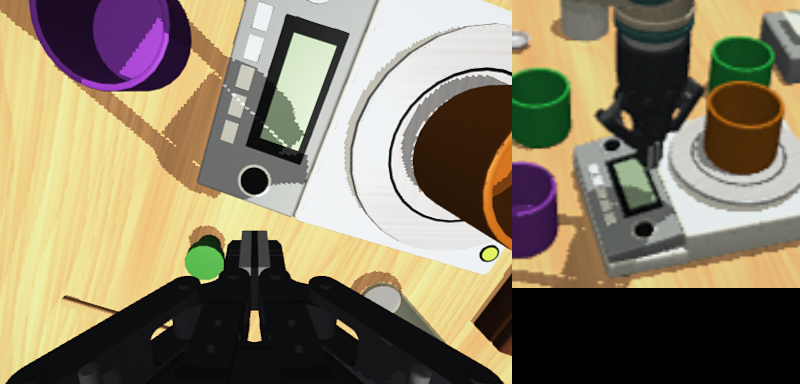

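The wrist picture shows the tare sensor at (254,181) against a predicted (254,183), and the ring clearly surrounding the pot's foot. Descend and hold.

```bash
python3 -m pendant '[[0.004,0,0.08,0],[0.004,0,0.14,0],[0.004,0,0.152,0],[0.004,0,0.152,0],[0.004,0,0.152,0],[0.004,0,0.152,0],[0.004,0,0.152,0],[0.004,0,0.152,0],[0.004,0,0.152,0],[0.004,0,0.152,0],[0.004,0,0.152,0],[0.004,0,0.152,0],[0.004,0,0.152,0],[0.004,0,0.152,0],[0.004,0,0.152,0],[0.004,0,0.152,0],[0.004,0,0.152,0],[0.004,0,0.152,0],[0.004,0,0.152,0],[0.004,0,0.152,0]]' 0
python3 -m pendant '[[0,0,0,0],[0,0,0,0],[0,0,0,0],[0,0,0,0],[0,0,0,0],[0,0,0,0]]' 0
```

```text
time_s: 10.58
position: [0.4994, -0.16, 0.0863]
orientation: [1.783, 2.587, 0.0]
ft_force: [0.0, -0.2, -0.3]
finger_gap: -0.0002
gripper_force: 0.0
time_s: 11.32
position: [0.4994, -0.16, 0.0863]
orientation: [-1.783, -2.587, -0.0]
ft_force: [-0.4, 0.5, -0.8]
finger_gap: 0.0
gripper_force: 0.0
```

```bash
python3 -m pendant '[[0,0,-0.05,0],[0,0,-0.15,0],[0,0,-0.25,0],[0,0,-0.35,0],[0,0,-0.45,0],[-0.1,-0.11,-0.45,0],[-0.2,-0.22,-0.45,0],[-0.3,-0.33,-0.45,0],[-0.3,-0.33,-0.45,0],[-0.3,-0.33,-0.45,0],[-0.3,-0.33,-0.45,0],[-0.3,-0.33,-0.45,0]]' 0
python3 -c "
from h import *
snap('top','t5')"
```

```text
time_s: 12.82
position: [0.3992, -0.358, 0.3114]
orientation: [1.781, 2.588, 0.0]
ft_force: [-0.3, 0.4, 0.5]
finger_gap: -0.0002
gripper_force: 0.0
```

View pics/t5.png

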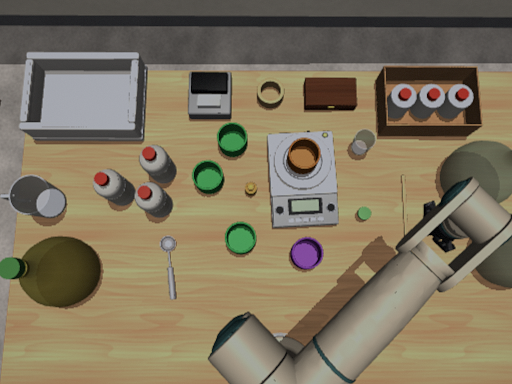

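The pot stands inside the ring at (304,156), everything else is in place, and the hand is well clear at about (440,230).

```bash
python3 -c "
from bench import close_job
print(close_job())"
```

```text
the job is handed in; nothing more can be done
None
```

The job is handed in at about 13 s: the pot is inside the ring (about 3 mm off centre), the fingertips were held about 28 mm above the right-hand tare sensor for over two seconds, and the hand is well clear of the scale with nothing else moved.

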